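Transfer the lathe tooling to the bench rack in working order

TASK

The taper-shank tooling for the next turning job stands in the aluminium carrier in the order in which it will be used, the first tool next to the carrier's red end. Move all four tools into the black sockets of the wooden bench rack in that same order, the first tool next to the rack's own red end, and seat each taper fully home so that its shoulder rests on the rim.

Things in the scene. Friction and masses are not known exactly. Their poses are not given: they have to be found in the camera images.
- live_centre: Live centre, 0.3 kg: bright steel head with thin brass rings, a cylinder 38 mm in diameter and 42 mm high, then a sharp cone (top at 69 mm). Taper shank below (18 to 14 mm, rounded end, 62 mm long), hidden in the socket. Origin: centre of the shoulder (underside of the head), which rests on the socket's rim; z up along the axis; yaw means nothing.
- spur_centre: Four-spur drive centre, 0.22 kg: dark steel, slim head 26 mm in diameter from 9 to 46 mm above the shoulder, a 36 mm collar below it, four bright spurs in a cross on top (55 mm). Taper shank below (18 to 14 mm, rounded end, 62 mm long), hidden in the socket. Origin: centre of the shoulder (underside of the head), which rests on the socket's rim; z up along the axis; yaw means nothing.
- drill_chuck: Keyless drill chuck, 0.34 kg: black ribbed cylinder 40 mm in diameter and 43 mm high, tapered nose with three small steel jaws (top at 64 mm). Taper shank below (18 to 14 mm, rounded end, 62 mm long), hidden in the socket. Origin: centre of the shoulder (underside of the head), which rests on the socket's rim; z up along the axis; yaw means nothing.
- bull_centre: Bull-nose centre, 0.36 kg: fat aluminium head 52 mm in diameter from 9 to 38 mm above the shoulder, a 36 mm collar below it, a blunt cone above (top at 67 mm). Taper shank below (18 to 14 mm, rounded end, 62 mm long), hidden in the socket. Origin: centre of the shoulder (underside of the head), which rests on the socket's rim; z up along the axis; yaw means nothing.
- blue_socket: Blue plastic socket of the carrier, fixed, 46 mm across, 80 mm high, rim 86 mm above the bench. At the start the live centre stands in it: it only marks that tool's place in the row. Row pitch 58 mm: grip heads across the row, where there is room. Origin: centre of its underside, 80 mm below the rim.
- green_socket: Green plastic socket of the carrier, fixed, 46 mm across, 80 mm high, rim 86 mm above the bench. At the start the spur centre stands in it: it only marks that tool's place in the row. Row pitch 58 mm: grip heads across the row, where there is room. Origin: centre of its underside, 80 mm below the rim.
- yellow_socket: Yellow plastic socket of the carrier, fixed, 46 mm across, 80 mm high, rim 86 mm above the bench. At the start the drill chuck stands in it: it only marks that tool's place in the row. Row pitch 58 mm: grip heads across the row, where there is room. Origin: centre of its underside, 80 mm below the rim.
- purple_socket: Purple plastic socket of the carrier, fixed, 46 mm across, 80 mm high, rim 86 mm above the bench. At the start the bull-nose centre stands in it: it only marks that tool's place in the row. Row pitch 58 mm: grip heads across the row, where there is room. Origin: centre of its underside, 80 mm below the rim.
- red_end: Red plastic end piece, 68 x 14 x 62 mm, of the carrier (fixed aluminium channel, 252 mm long, four coloured sockets in any order); the other end is grey. Red, at either end, is where the row begins: the sockets are 32, 90, 148 and 206 mm from it. Origin: underside centre; the row runs along its y axis, one way or the other.
- rack: Bench rack: fixed wooden trough 252 mm long (y), 72 wide (x), four empty black sockets; +y end board red, the other bare wood. Origin: underside centre, on the bench. Socket axes at x 0, y +87 (first, by the red end), +29, -29, -87 mm. Rims at z 86 mm, 46 mm across; bore 21 mm, 68 mm deep, mouth flared to 31 mm over the top 8 mm. Seated, a tool's origin is at z 86 mm.

How it is judged:
By the outcome, as a careful person would: the job done as asked, in the order asked, and still so for the second after the job is handed in, with the robot touching nothing.
It also fails if it takes over 125 s, if anything falls off the work surface, if the arm or the gripper's body presses on something with over 40 N, if the wrist force passes 120 N, or if a joint passes its speed limit or range.

ROBOT

A 6-joint arm with a two-finger parallel gripper is mounted at the origin on a cart in front of the work surface, level with it; the furniture and walls round the work are solid. World frame = base frame: x ahead of the robot, y to its left, z up, the work surface at z = 0. Lengths are in m, angles in degrees, forces in N, time in s.
With the tool pointing down it reaches from about 0.25 to 0.8 m from the base axis. Payload 8.5 kg.
Tool frame: the origin (TCP) lies on the mounting face of the last link; the fingertips stand 173 mm ahead of it and the grasp point (between the pads) lies 155 mm ahead of it; y points along the fingers, z is the direction in which the jaws open and shut, and the axes are right-handed (so a half turn about y gives the same grasp; the last joint's range is limited). The gripper opens to 85 mm and grips with 20 to 120 N. Pads are 22 mm wide; open, the fingers measure 114 mm over their backs; the gripper's body (76 mm by 85 mm) begins 54 mm behind the grasp point. The pads swing forward as they close: fully open they stand 13 mm farther back than shut.
Start: joints at [68.64, 13.648, -0.773, 75.585, 0, 90], TCP at [0.191, 0.489, 0.405] pointing down, gripper open.
Joint ranges: [-152.45, 152.45], [-59.26, 108.67], [-65.41, 83.53], [-104.44, 129.93], [-82.83, 76.93], [-180, 180]. Speed limits (degrees/s): [127.2, 127.2, 159.86, 180, 180, 180].

INTERFACE

Orientations are given as [roll, pitch, yaw] about the fixed x, y, z axes, in that order (R = Rz(yaw) Ry(pitch) Rx(roll)).
In Python, from plant import bot, vision gives the robot as it stands.
- The arm moves only by the tool move_arm, never from a script. Its argument "targets" is a list of rows, each a list of 5 numbers: the shift along the tool's x, y, z as a fraction of full scale, then the turn about the tool's y as a fraction of full scale, then the opening, from -1 (shut) to 1 (fully open). A call has 1 to 12 rows; each row is the pose to reach, as a shift and turn from the pose commanded when the call began, along the tool's axes at that moment, turning the shorter way round; what a row does not reach only later rows make up. Full scale, the value 1, is 0.25 m for a shift and 360 degrees for a turn. A row lasts 1/12 s, in which the tool goes at most 41.7 mm and 7.16 degrees, less where a joint would pass 70% of its speed; a pose out of reach is approached as far as the arm can. A call with a number of a shift or a turn outside -1 to 1 is refused whole. A call with a gripper value outside its range is refused whole. The fingers move at their own pace and stop on an object; the grip force is fixed at half the most. Time passes only in rows, so rows that repeat a pose let the fingers close. It gives the time, the measured TCP pose, the force and the opening at its end, in the units of the state.
- bot.sense(): the state, without advancing time (a new reading comes with each control period).
- vision.read_camera(name): name is "side" or "top"; returns a dict with "img" (480x640x3 uint8, blue, green, red), "intrinsics" (3x3 intrinsics, pixels), "extrinsics" (4x4, takes a point from world to camera coordinates). Camera axes: x right, y down, z forward; pixel columns grow to the right and rows downward; lengths in m; the calibration is good to about 2 mm. A picture is of the moment at which its call begins. There is no depth.
- bot.finish_job(): hands the job in, once; it reports no verdict.
The state is a dict: "clock": time; "joint_positions": joint angles; "joint_velocities": joint speeds; "tau": joint torques, N m; "tool_pos": TCP position; "tcp_rot": TCP orientation; "contact_force": force on the tool from outside, world axes, zero at the start; "ft_torque": the same for the moment, N m; "gripper_width": finger opening in m.
Only numpy, scipy, OpenCV 4.12 (cv2) and the standard library are available. Lean on these libraries where they do the work, as an engineer would, in place of code of your own. Each camera call takes 0.05 s, during which the arm holds its last target. There are 200 camera calls.

## Working session

There is one attempt and no reset: what is moved stays moved. The work goes in short steps, Python scripts to look and compute and a tool call to move; the robot and the scene stay as the last step left them, time stands still between calls to the robot, and variables do not carry over. Pictures are saved under pics/ and viewed, about 12 in all and at most 16, crops included, and the job is handed in when it is done.

Besides the shell and the picture viewer there is one more tool, called after ">>>" as name(argument=value, ...), one argument or row to a line, values as JSON. move_arm: Moves the arm, as the interface text tells. Its arguments: {"type":"object","properties":{"targets":{"type":"array"}},"required":["targets"]}

```bash
ls; mkdir -p pics; python3 - <<'E'
from plant import bot, vision
import cv2,numpy as np
np.set_printoptions(suppress=True,precision=4)
print(bot.sense())
for n in("top","side"):
    c=vision.read_camera(n); cv2.imwrite(f"pics/{n}0.png",c["img"]); print(n,c["intrinsics"],c["extrinsics"])
E
```

```text
pics
{'clock': 0.0, 'joint_positions': array([68.6416, 13.6812, -0.8178, 75.5822, -0.0018, 89.9985]), 'joint_velocities': array([-0.0116,  0.0308, -0.0004, -0.0322, -0.0418,  0.0929]), 'tau': array([  0.0014, -53.8774,  34.6437,   0.0185,   0.0002,  -0.    ]), 'tool_pos': array([0.1912, 0.4888, 0.4041]), 'tcp_rot': array([-90.0811,  -0.0018, -21.3569]), 'contact_force': array([ 1.4882,  0.4023, -0.4111]), 'ft_torque': array([ 0.027 , -0.0194,  0.0133]), 'gripper_width': 0.08523454271816155}
top [[557.0192   0.     314.4302]
 [  0.     557.0192 243.3686]
 [  0.       0.       1.    ]] [[-0.0281 -0.9996  0.0061  0.1394]
 [-0.9973  0.0276 -0.0686  0.4626]
 [ 0.0684 -0.008  -0.9976  1.1354]
 [ 0.      0.      0.      1.    ]]
side [[548.5758   0.     324.5433]
 [  0.     548.5758 242.1234]
 [  0.       0.       1.    ]] [[ 0.1195  0.9928  0.0117 -0.1999]
 [ 0.8712 -0.0992 -0.4808 -0.3292]
 [-0.4762  0.0676 -0.8767  1.2153]
 [ 0.      0.      0.      1.    ]]
```

View pics/top0.png

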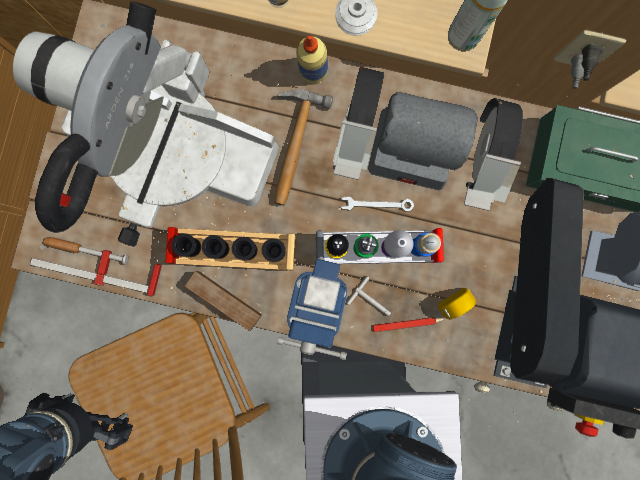

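View pics/side0.png

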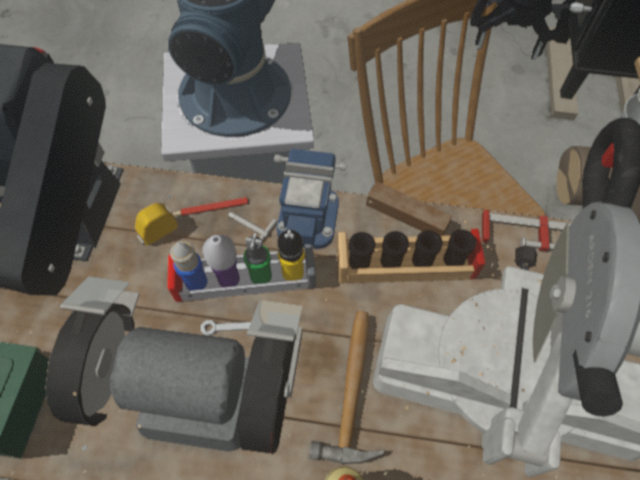

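The top view shows the carrier's red end at right (pixel 438,245), with the order live (428), bull (398), spur (368), chuck (338). The rack's red end is at left (170,245), with empty sockets at about 185, 215, 244 and 273. The side view agrees. I'll zoom in next.

```bash
python3 - <<'E'
import cv2,numpy as np
t=cv2.imread("pics/top0.png");s=cv2.imread("pics/side0.png")
f=lambda i,x,y,w,h,k:cv2.resize(i[y:y+h,x:x+w],None,fx=k,fy=k,interpolation=cv2.INTER_CUBIC)
a=f(t,155,220,150,55,5);b=f(t,305,220,150,55,5)
cv2.imwrite("pics/tz.png",np.vstack([a,b]))
a=f(s,330,215,160,70,5)[:, :800];b=f(s,160,220,160,80,5)
cv2.imwrite("pics/sz.png",np.vstack([a,b])[:600*2][:750])
E
python3 -c "
import cv2
i=cv2.imread('pics/sz.png');print(i.shape);cv2.imwrite('pics/sz.png',cv2.resize(i,None,fx=.8,fy=.8))"
```

```text
(750, 800, 3)
```

View pics/tz.png

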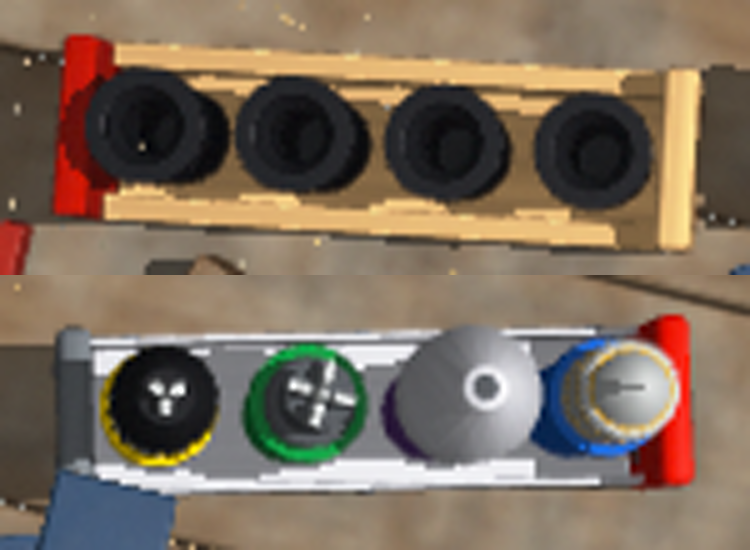

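View pics/sz.png

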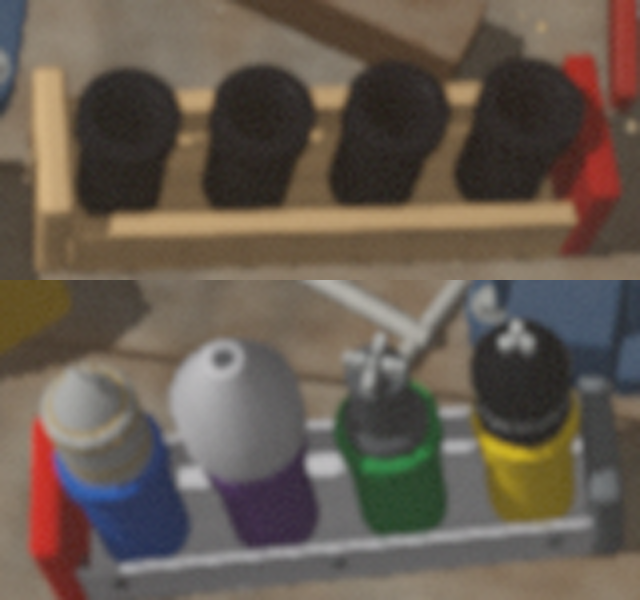

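Read-offs from the enlarged crops follow. They cover the rack rims and the tool tips, and I fit a row pose to each.

```bash
cat > h.py <<'E'
import numpy as np
from scipy.optimize import least_squares
from plant import bot, vision
np.set_printoptions(suppress=True,precision=4)
C={n:(lambda c:(c["intrinsics"],c["extrinsics"]))(vision.read_camera(n)) for n in("top","side")}
def proj(n,p):
    K,E=C[n]; q=K@(E@np.append(p,1))[:3]; return q[:2]/q[2]
def fit(obs,p0):  # obs: (cam, s along row, z, (u,v)); row along p[2] from +y
    pt=lambda p,s,z:np.array([p[0]-s*np.sin(p[2]),p[1]+s*np.cos(p[2]),z])
    r=least_squares(lambda p:np.concatenate([proj(n,pt(p,s,z))-uv for n,s,z,uv in obs]),p0)
    return r.x,r.fun.reshape(-1,2)
E
python3 - <<'E'
from h import *
T=[(183.6,245.4),(213.8,246.8),(243.8,248.6),(273.8,250)];S=[(462.5,241.8),(429,242.5),(395.5,243.3),(362.3,244.5)]
ss=[.087,.029,-.029,-.087]
def both(T,S,zs):
    for nm,o in(("both",[("top",s,z,u) for s,z,u in zip(ss,zs,T)]+[("side",s,z,u) for s,z,u in zip(ss,zs,S)]),):
        p,r=fit(o,[.47,.1,0]);print(nm,p[:2],np.degrees(p[2]));print(r)
        for s in ss:print([p[0]-s*np.sin(p[2]),p[1]+s*np.cos(p[2])])
    for t,s in zip(T,S): # free triangulation
        q=least_squares(lambda q:np.r_[proj("top",q)-t,proj("side",q)-s],[.47,0,.1]);print("tri",q.x,q.fun)
both(T,S,[.086]*4)
both([(338.2,244.6),(369.2,243.8),(402,242.6),(434,242)],[(289.3,233.8),(254,241.3),(216,239.3),(182,242)],[.15,.141,.153,.155])
E
```

```text
both [0.4594 0.2951] -4.677555335782243
[[-0.8036 -0.9925]
 [-1.0788 -0.78  ]
 [-1.1615 -0.9678]
 [-1.2519 -0.756 ]
 [-0.8036 -0.8737]
 [-0.8161 -0.6358]
 [-0.9466 -0.4946]
 [-1.4959 -0.75  ]]
[np.float64(0.466514492594645), np.float64(0.3818374430821508)]
[np.float64(0.4617847035886353), np.float64(0.32403061739557093)]
[np.float64(0.4570549145826257), np.float64(0.266223791708991)]
[np.float64(0.452325125576616), np.float64(0.20841696602241117)]
tri [0.4654 0.3834 0.0805] [-0.9273 -0.1997 -0.8394  0.0153]
tri [0.4609 0.3247 0.082 ] [-1.0558 -0.1932 -0.9504  0.0153]
tri [0.4558 0.2668 0.0818] [-1.1777 -0.1777 -1.0546  0.0147]
tri [0.4515 0.2092 0.0815] [-1.4752 -0.1758 -1.3136  0.0156]
both [0.4544 0.0007] -0.6014648260766523
[[-1.9307 -0.8816]
 [-1.6665 -0.2882]
 [-1.9689 -0.0837]
 [-1.9269 -0.1062]
 [-0.3867 -0.0828]
 [-1.0358 -1.5688]
 [-0.7683  0.0441]
 [-4.3177  0.0525]]
[np.float64(0.45535659051069804), np.float64(0.08770315906751622)]
[np.float64(0.4547477442832546), np.float64(0.029706354791148307)]
[np.float64(0.4541388980558111), np.float64(-0.028290449485219613)]
[np.float64(0.45353005182836764), np.float64(-0.08628725376158752)]
tri [0.454  0.0865 0.1476] [-1.3111 -0.0668 -1.1442  0.0083]
tri [0.4546 0.0288 0.1357] [-1.4644 -0.0265 -1.267   0.0063]
tri [ 0.4539 -0.0291  0.1529] [-1.5133  0.0256 -1.2976  0.0033]
tri [ 0.4532 -0.0841  0.1541] [-3.2409  0.1598 -2.7569  0.0008]
```

```bash
python3 - <<'E'
import cv2,numpy as np
t=cv2.imread("pics/top0.png");s=cv2.imread("pics/side0.png")
f=lambda i,x,y,w,h,k:cv2.resize(i[y:y+h,x:x+w],None,fx=k,fy=k,interpolation=cv2.INTER_CUBIC)
cv2.imwrite("pics/v.png",np.hstack([f(t,280,235,80,120,5),f(s,268,145,80,120,5)]))
E
```

```text
(no output)
```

View pics/v.png

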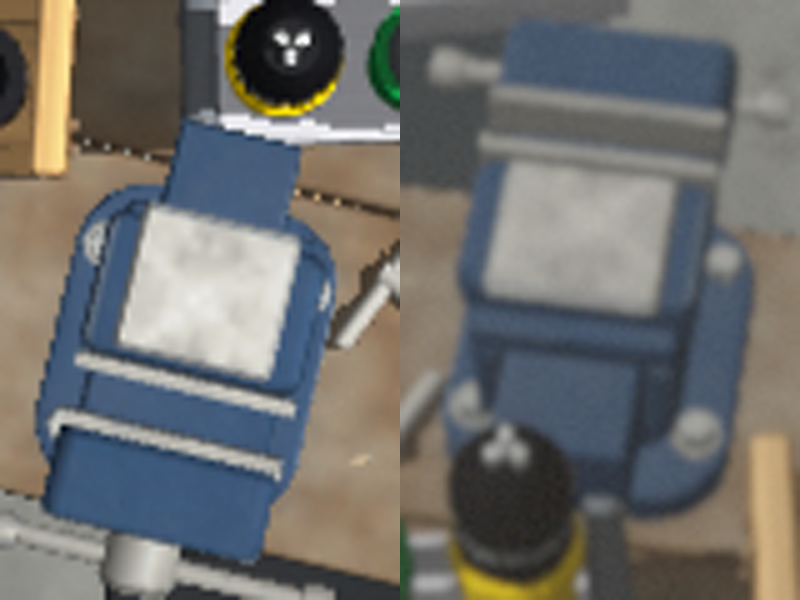

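The enlarged view shows the vise: its white anvil, and a blue slide bar reaching toward the carrier near the yellow socket. I'll triangulate its height, then plan the first move.

```bash
python3 - <<'E'
from h import *
for nm,t,s in(("bar corner",(317,260),(314,241)),("anvil far corner",(310,276),(320,207.4)),("anvil far other",(340,283),(285,205)),):
    q=least_squares(lambda q:np.r_[proj("top",q)-t,proj("side",q)-s],[.4,.1,.1]);print(nm,q.x,q.fun)
s=bot.sense();print(s["tool_pos"],s["tcp_rot"])
E
```

```text
bar corner [0.43   0.1269 0.0722] [-2.129  -0.156  -1.8969  0.0166]
anvil far corner [0.3985 0.141  0.1295] [-2.0494 -0.1623 -1.8631  0.0171]
anvil far other [0.3838 0.0842 0.124 ] [-1.3063 -0.0615 -1.1879  0.0083]
[0.1912 0.4889 0.4045] [-90.0325  -0.0003 -21.3601]
```

>>> move_arm(
  targets=[
    [0.908,0,-0.88,0.1907,1],
    [0.908,0,-0.88,0.1907,1],
    [0.908,0,-0.88,0.1907,1],
    [0.908,0,-0.88,0.1907,1],
    [0.908,0,-0.88,0.1907,1],
    [0.908,0,-0.88,0.1907,1],
    [0.908,0,-0.88,0.1907,1],
    [0.908,0,-0.88,0.1907,1],
    [0.908,0,-0.88,0.1907,1],
    [0.908,0,-0.88,0.1907,1],
    [0.908,0,-0.88,0.1907,1],
  ],
)

```text
clock: 1.22
tool_pos: [0.3227, 0.2007, 0.4048]
tcp_rot: [-90.0, 0.0, -90.3]
contact_force: [0.5, 0.5, -0.1]
gripper_width: 0.0855
```

>>> move_arm(
  targets=[
    [1,0,0.524,0,1],
    [1,0,0.524,0,1],
    [1,0,0.524,0,1],
    [1,0,0.524,0,1],
    [1,0,0.524,0,1],
    [1,0,0.524,0,1],
    [1,0,0.524,0,1],
    [1,0,0.524,0,1],
    [1,0,0.524,0,1],
  ],
)

```text
clock: 1.97
tool_pos: [0.454, -0.0498, 0.4042]
tcp_rot: [-90.1, 0.0, -90.0]
contact_force: [-0.8, -0.1, 0.5]
gripper_width: 0.0853
```

>>> move_arm(
  targets=[
    [0.148,0.24,0,0,1],
    [0.148,0.24,0,0,1],
    [0.148,0.24,0,0,1],
    [0.148,0.24,0,0,1],
  ],
)

```text
clock: 2.3
tool_pos: [0.4527, -0.0849, 0.3441]
tcp_rot: [-90.2, 0.0, -89.9]
contact_force: [0.1, 0.1, -0.1]
gripper_width: 0.0854
```

```bash
python3 - <<'E'
from h import *
import cv2
s=bot.sense();print(s["tool_pos"],s["tcp_rot"])
f=lambda i,x,y,w,h,k:cv2.resize(i[y:y+h,x:x+w],None,fx=k,fy=k,interpolation=cv2.INTER_CUBIC)
a=f(vision.read_camera("top")["img"],300,190,200,120,4);b=f(vision.read_camera("side")["img"],110,150,200,150,4)[:480]
cv2.imwrite("pics/a1.png",np.vstack([cv2.resize(a,(500,300)),cv2.resize(b,(500,300))]))
E
```

```text
[ 0.4536 -0.0846  0.3458] [-89.9419   0.0014 -89.9009]
```

View pics/a1.png

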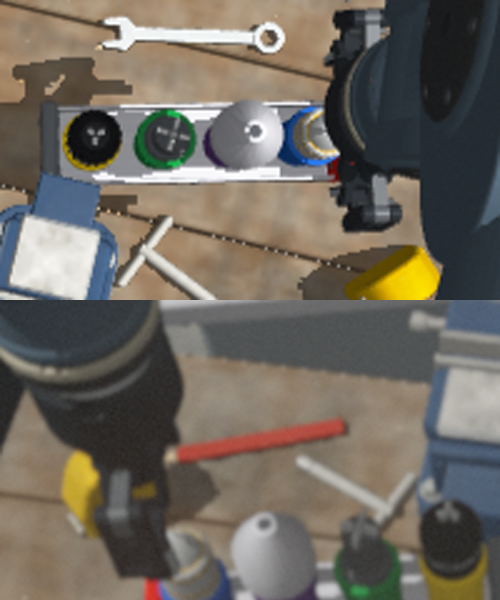

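The side panel shows the open gripper just to the left of and above the live centre, with the +x fingertip at about (168,260) and the live tip at about (181,242). I'll check these against the projection.

```bash
python3 - <<'E'
from h import *
for p in((.454+.057,-.0848,.172+.013),(.454+.043,-.0848,.172+.013),(.454+.05,-.0848,.172),(.4535,-.0865,.155),(.4535,-.0865,.128)): print(p,proj("side",np.array(p)),proj("top",np.array(p)))
E
```

```text
(0.511, -0.0848, 0.185) [173.8291 266.2652] [433.5278 208.3551]
(0.497, -0.0848, 0.185) [173.9366 257.8134] [433.8655 216.2121]
(0.504, -0.0848, 0.172) [175.8787 265.9332] [432.1042 213.1825]
(0.4535, -0.0865, 0.155) [177.5449 242.0492] [432.1906 241.9071]
(0.4535, -0.0865, 0.128) [181.2973 250.133 ] [429.0512 242.9375]
```

>>> move_arm(
  targets=[
    [0.008,0.15,0,0,1],
    [0.008,0.25,0,0,1],
    [0.008,0.3,0,0,1],
    [0.008,0.3,0,0,1],
    [0.008,0.3,0,0,1],
  ],
)

```text
clock: 3.02
tool_pos: [0.4535, -0.0874, 0.27]
tcp_rot: [-90.0, 0.0, -90.0]
contact_force: [-0.7, -0.4, 0.7]
gripper_width: 0.0853
```

>>> move_arm(
  targets=[
    [0,0,0,0,-1],
    [0,0,0,0,-1],
    [0,0,0,0,-1],
    [0,0,0,0,-1],
    [0,0,0,0,-1],
    [0,0,0,0,-1],
    [0,0,0,0,-1],
    [0,0,0,0,-1],
    [0,0,0,0,-1],
  ],
)

```text
clock: 3.77
tool_pos: [0.4537, -0.0877, 0.2708]
tcp_rot: [-89.9, -0.0, -90.0]
contact_force: [-1.8, 0.5, 8.4]
gripper_width: 0.0361
```

>>> move_arm(
  targets=[
    [0,-0.1,0,0,-1],
    [0,-0.25,0,0,-1],
    [0,-0.4,0,0,-1],
    [0,-0.58,0,0,-1],
    [0,-0.58,0,0,-1],
    [0,-0.58,0,0,-1],
    [0,-0.58,0,0,-1],
  ],
)

```text
clock: 4.35
tool_pos: [0.4532, -0.0877, 0.4142]
tcp_rot: [-90.0, -0.0, -90.0]
contact_force: [-0.3, -0.2, -3.4]
gripper_width: 0.0361
```

```bash
python3 - <<'E'
from h import *
import cv2
s=bot.sense();print(s["tool_pos"],s["tcp_rot"],s["gripper_width"],s["contact_force"])
f=lambda i,x,y,w,h,k:cv2.resize(i[y:y+h,x:x+w],None,fx=k,fy=k,interpolation=cv2.INTER_CUBIC)
cv2.imwrite("pics/a2.png",f(vision.read_camera("side")["img"],110,170,160,120,5))
E
```

```text
[ 0.4529 -0.0876  0.413 ] [-90.1687   0.026  -90.0122] 0.03593437099382238 [-1.0043 -0.8491 -3.1908]
```

View pics/a2.png

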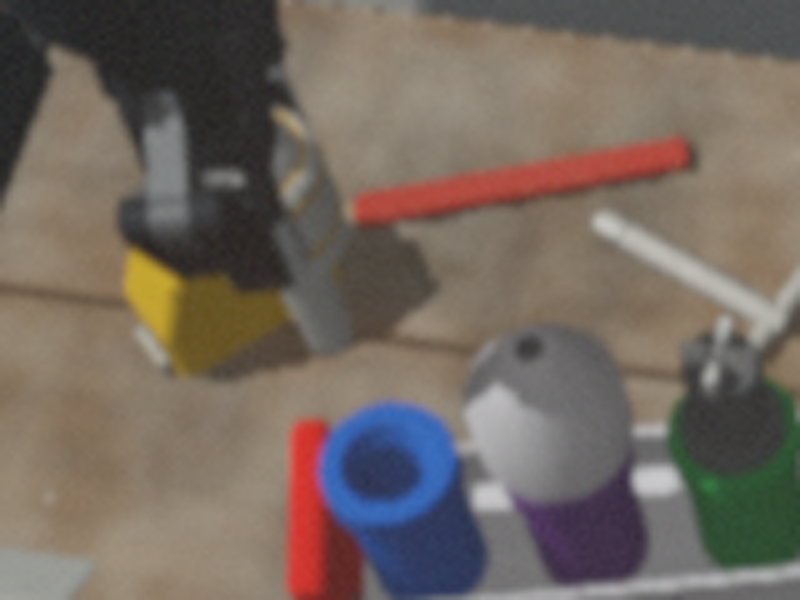

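The live centre is held and appears upright. Its shank end is at about (175,239) and the exposed blue rim centre is at about (187.2,262.8).

```bash
python3 - <<'E'
from h import *
for p in((.453,-.0876,.169),(.453,-.0846,.169),(.4535,-.0865,.086),(.4535,-.0835,.086)): print(p,proj("side",np.array(p)))
def at(n,uv,z): return least_squares(lambda q:proj(n,np.array([*q,z]))-uv,[.45,0]).x
print("blue rim",at("side",(187.2,262.8),.086),"shank",at("side",(175,238),.17))
for u in((462.1,241.4),(428.6,242.1),(395.1,242.9),(361.9,244.1)): print(at("side",u,.086))
for u in((183.2,245.0),(213.4,246.4),(243.4,248.2),(273.4,249.6)): print(at("top",u,.086))
E
```

```text
(0.453, -0.0876, 0.169) [174.798  237.4684]
(0.453, -0.0846, 0.169) [176.7659 237.2765]
(0.4535, -0.0865, 0.086) [186.7498 261.8792]
(0.4535, -0.0835, 0.086) [188.5595 261.6971]
blue rim [ 0.4553 -0.0858] shank [ 0.4546 -0.0871]
[0.4675 0.3823]
[0.4623 0.3246]
[0.4573 0.2671]
[0.4532 0.2102]
[0.4653 0.3811]
[0.461  0.3227]
[0.4559 0.2648]
[0.4516 0.2068]
```

>>> move_arm(
  targets=[
    [-0.05,-0.1,0.02,0,-1],
    [-0.937,-0.1,0.052,0,-1],
    [-0.937,-0.1,0.052,0,-1],
    [-0.937,-0.1,0.052,0,-1],
    [-0.937,-0.1,0.052,0,-1],
    [-0.937,-0.1,0.052,0,-1],
    [-0.937,-0.1,0.052,0,-1],
    [-0.937,-0.1,0.052,0,-1],
  ],
)

```text
clock: 5.27
tool_pos: [0.4664, 0.1498, 0.4386]
tcp_rot: [-90.1, 0.0, -89.8]
contact_force: [-0.4, -0.8, -2.7]
gripper_width: 0.0359
```

>>> move_arm(
  targets=[
    [-0.937,0,0,0,-1],
    [-0.937,0,0,0,-1],
    [-0.937,0,0,0,-1],
    [-0.937,0,0,0,-1],
    [-0.937,0,0,0,-1],
    [-0.937,0,0,0,-1],
    [-0.937,0,0,0,-1],
    [-0.937,0,0,0,-1],
  ],
)

```text
clock: 5.93
tool_pos: [0.4666, 0.3816, 0.4381]
tcp_rot: [-90.1, -0.1, -89.9]
contact_force: [0.0, -0.5, -2.8]
gripper_width: 0.0363
```

>>> move_arm(
  targets=[
    [0,0.2,0,0,-1],
    [0,0.35,0,0,-1],
    [0,0.35,0,0,-1],
    [0,0.35,0,0,-1],
  ],
)

```text
clock: 6.27
tool_pos: [0.4661, 0.3788, 0.3502]
tcp_rot: [-90.3, -0.2, -90.1]
contact_force: [0.6, 0.0, -2.3]
gripper_width: 0.0362
```

```bash
python3 - <<'E'
from h import *
import cv2
s=bot.sense();print(s["tool_pos"],s["tcp_rot"],s["gripper_width"],s["contact_force"])
f=lambda i,x,y,w,h,k:cv2.resize(i[y:y+h,x:x+w],None,fx=k,fy=k,interpolation=cv2.INTER_CUBIC)
cv2.imwrite("pics/a3.png",f(vision.read_camera("side")["img"],380,170,140,110,5))
E
```

```text
[0.4673 0.3803 0.3543] [-89.9093   0.0604 -90.0758] 0.0360251599756166 [ 0.1388  0.0026 -1.9207]
```

View pics/a3.png

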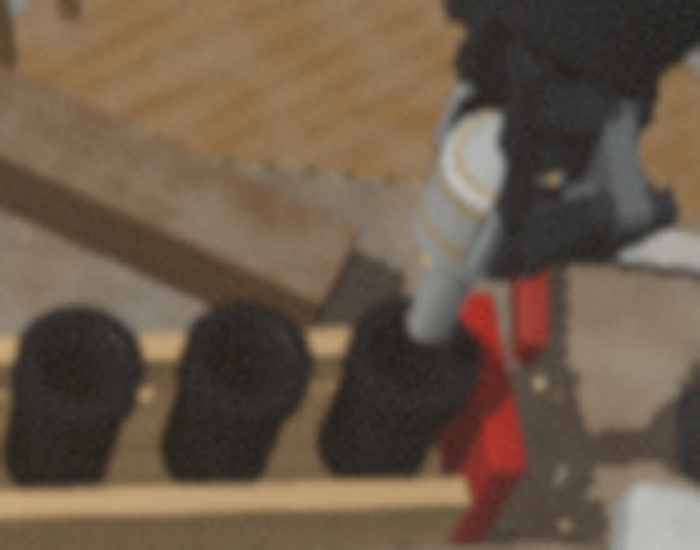

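The shank tip, at about (425,340) in the crop, is right above the first socket. I'll lower it in stages and watch the force.

>>> move_arm(
  targets=[
    [0,0.06,0,0,-1],
    [0,0.1,0,0,-1],
    [0,0.14,0,0,-1],
    [0,0.18,0,0,-1],
    [0,0.18,0,0,-1],
    [0,0.18,0,0,-1],
  ],
)

```text
clock: 6.92
tool_pos: [0.4664, 0.3807, 0.3068]
tcp_rot: [-90.1, -0.0, -90.0]
contact_force: [0.3, -0.4, -3.0]
gripper_width: 0.0361
```

>>> move_arm(
  targets=[
    [0,0.04,0,0,-1],
    [0,0.07,0,0,-1],
    [0,0.1,0,0,-1],
    [0,0.12,0,0,-1],
    [0,0.135,0,0,-1],
    [0,0.135,0,0,-1],
    [0,0.135,0,0,-1],
  ],
)

```text
clock: 7.5
tool_pos: [0.4665, 0.3808, 0.2732]
tcp_rot: [-90.0, -0.0, -90.0]
contact_force: [-0.7, 0.5, -2.6]
gripper_width: 0.0364
```

>>> move_arm(
  targets=[
    [0,0.004,0,0,-1],
    [0,0.008,0,0,-1],
    [0,0.012,0,0,-1],
    [0,0.012,0,0,-1],
  ],
)

```text
clock: 7.83
tool_pos: [0.4666, 0.3809, 0.2709]
tcp_rot: [-90.0, 0.0, -90.0]
contact_force: [-1.3, 0.4, -0.2]
gripper_width: 0.036
```

>>> move_arm(
  targets=[
    [0,0.004,0,0,-1],
    [0,0.004,0,0,1],
    [0,0.004,0,0,1],
    [0,0.004,0,0,1],
    [0,0.004,0,0,1],
    [0,0.004,0,0,1],
    [0,0.004,0,0,1],
    [0,0.004,0,0,1],
  ],
)

```text
clock: 8.5
tool_pos: [0.4665, 0.3808, 0.2693]
tcp_rot: [-90.0, -0.0, -90.0]
contact_force: [0.1, 2.0, 0.1]
gripper_width: 0.0853
```

>>> move_arm(
  targets=[
    [0,-0.15,0,0,1],
    [0,-0.35,0,0,1],
    [0,-0.45,0,0,1],
    [0,-0.45,0,0,1],
    [0,-0.45,0,0,1],
  ],
)

```text
clock: 8.92
tool_pos: [0.4669, 0.3811, 0.3842]
tcp_rot: [-89.8, 0.2, -90.0]
contact_force: [0.1, -0.9, -0.8]
gripper_width: 0.0857
```

>>> move_arm(
  targets=[
    [0.8185,0,-0.05,0,1],
    [0.8185,0,-0.05,0,1],
    [0.8185,0,-0.05,0,1],
    [0.8185,0,-0.05,0,1],
    [0.8185,0,-0.05,0,1],
    [0.8185,0,-0.05,0,1],
    [0.8185,0,-0.05,0,1],
  ],
)

```text
clock: 9.5
tool_pos: [0.4536, 0.1743, 0.3811]
tcp_rot: [-90.1, -0.0, -90.2]
contact_force: [0.0, 0.5, 0.2]
gripper_width: 0.0854
```

>>> move_arm(
  targets=[
    [0.8185,0,0,0,1],
    [0.8185,0,0,0,1],
    [0.8185,0,0,0,1],
    [0.8185,0,0,0,1],
    [0.8185,0,0,0,1],
    [0.8185,0.08,0,0,1],
    [0.8185,0.08,0,0,1],
    [0.8185,0.08,0,0,1],
  ],
)

```text
clock: 10.17
tool_pos: [0.4539, -0.0279, 0.3609]
tcp_rot: [-90.2, 0.0, -90.0]
contact_force: [0.4, -0.4, 0.4]
gripper_width: 0.0855
```

```bash
python3 - <<'E'
from h import *
import cv2
s=bot.sense();print(s["tool_pos"],s["tcp_rot"],s["gripper_width"],s["contact_force"])
f=lambda i,x,y,w,h,k:cv2.resize(i[y:y+h,x:x+w],None,fx=k,fy=k,interpolation=cv2.INTER_CUBIC)
b=vision.read_camera("side")["img"]; t=vision.read_camera("top")["img"]
cv2.imwrite("pics/a4.png",np.vstack([np.hstack([f(b,400,200,100,80,4),f(t,150,210,100,80,4)]),f(b,150,200,200,70,4)]))
E
```

```text
[ 0.4543 -0.0271  0.3621] [-90.0352   0.0143 -89.897 ] 0.08551535779110271 [-0.1409 -0.2625 -0.8077]
```

View pics/a4.png

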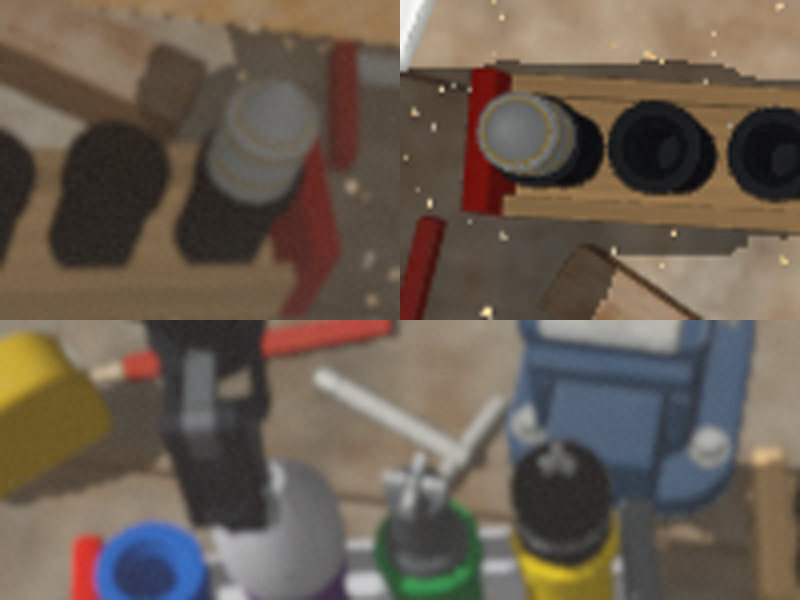

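The live centre is seated in the first socket. The gripper is now over the bull centre.

>>> move_arm(
  targets=[
    [0.004,0.1,0,0,1],
    [0.004,0.25,0,0,1],
    [0.004,0.34,0,0,1],
    [0.004,0.39,0,0,1],
    [0.004,0.39,0,0,1],
    [0.004,0.39,0,0,1],
  ],
)

```text
clock: 10.87
tool_pos: [0.4541, -0.0287, 0.2647]
tcp_rot: [-90.0, -0.0, -89.9]
contact_force: [-0.2, 1.5, 0.6]
gripper_width: 0.0855
```

>>> move_arm(
  targets=[
    [0,0,0,0,-1],
    [0,0,0,0,-1],
    [0,0,0,0,-1],
    [0,0,0,0,-1],
    [0,0,0,0,-1],
    [0,0,0,0,-1],
    [0,0,0,0,-1],
    [0,0,0,0,-1],
  ],
)

```text
clock: 11.53
tool_pos: [0.4544, -0.0294, 0.2659]
tcp_rot: [-89.9, 0.0, -90.0]
contact_force: [-1.7, 1.1, 8.1]
gripper_width: 0.0508
```

>>> move_arm(
  targets=[
    [0,-0.1,0,0,-1],
    [0,-0.25,0,0,-1],
    [0,-0.4,0,0,-1],
    [0,-0.55,0,0,-1],
    [0,-0.68,0,0,-1],
    [0,-0.68,0,0,-1],
    [0,-0.68,0,0,-1],
  ],
)

```text
clock: 12.12
tool_pos: [0.4541, -0.0295, 0.4362]
tcp_rot: [-89.8, -0.0, -90.0]
contact_force: [0.2, -0.0, -4.3]
gripper_width: 0.0501
```

>>> move_arm(
  targets=[
    [-0.705,0,0.03,0,-1],
    [-0.705,0,0.03,0,-1],
    [-0.705,0,0.03,0,-1],
    [-0.705,0,0.03,0,-1],
    [-0.705,0,0.03,0,-1],
    [-0.705,0,0.03,0,-1],
  ],
)

```text
clock: 12.62
tool_pos: [0.4611, 0.1494, 0.4324]
tcp_rot: [-90.2, -0.0, -89.8]
contact_force: [-0.6, -1.0, -4.2]
gripper_width: 0.0503
```

>>> move_arm(
  targets=[
    [-0.705,0,0,0,-1],
    [-0.705,0,0,0,-1],
    [-0.705,0,0,0,-1],
    [-0.705,0,0,0,-1],
    [-0.705,0,0,0,-1],
    [-0.705,0,0,0,-1],
    [-0.705,0,0,0,-1],
    [-0.705,0,0,0,-1],
  ],
)

```text
clock: 13.28
tool_pos: [0.4616, 0.3216, 0.4337]
tcp_rot: [-90.1, -0.1, -90.1]
contact_force: [0.8, -0.8, -3.1]
gripper_width: 0.0503
```

>>> move_arm(
  targets=[
    [0,0.15,0,0,-1],
    [0,0.28,0,0,-1],
    [0,0.34,0,0,-1],
    [0,0.34,0,0,-1],
    [0,0.34,0,0,-1],
    [0,0.34,0,0,-1],
  ],
)

```text
clock: 13.78
tool_pos: [0.4621, 0.3223, 0.351]
tcp_rot: [-89.9, 0.1, -90.1]
contact_force: [0.3, 0.1, -3.1]
gripper_width: 0.0505
```

>>> move_arm(
  targets=[
    [0,0.06,0,0,-1],
    [0,0.1,0,0,-1],
    [0,0.14,0,0,-1],
    [0,0.18,0,0,-1],
    [0,0.2,0,0,-1],
    [0,0.2,0,0,-1],
  ],
)

```text
clock: 14.28
tool_pos: [0.4612, 0.3228, 0.2982]
tcp_rot: [-90.1, -0.1, -90.0]
contact_force: [0.5, -0.2, -2.9]
gripper_width: 0.05
```

>>> move_arm(
  targets=[
    [0,0.04,0,0,-1],
    [0,0.08,0,0,-1],
    [0,0.11,0,0,-1],
    [0,0.13,0,0,-1],
    [0,0.13,0,0,-1],
    [0,0.13,0,0,-1],
  ],
)

```text
clock: 14.78
tool_pos: [0.4614, 0.3231, 0.2665]
tcp_rot: [-90.0, -0.0, -90.0]
contact_force: [0.3, 0.2, -4.4]
gripper_width: 0.0502
```

>>> move_arm(
  targets=[
    [0,0.004,0,0,-1],
    [0,0.008,0,0,-1],
    [0,0.01,0,0,-1],
    [0,0.01,0,0,-1],
    [0,0.01,0,0,1],
    [0,0.01,0,0,1],
    [0,0.01,0,0,1],
    [0,0.01,0,0,1],
    [0,0.01,0,0,1],
    [0,0.01,0,0,1],
    [0,0.01,0,0,1],
  ],
)

```text
clock: 15.7
tool_pos: [0.4615, 0.323, 0.2643]
tcp_rot: [-90.0, -0.0, -90.0]
contact_force: [-0.6, 0.7, -0.4]
gripper_width: 0.0854
```

>>> move_arm(
  targets=[
    [0,-0.15,0,0,1],
    [0,-0.35,0,0,1],
    [0,-0.45,0,0,1],
    [0,-0.45,0,0,1],
    [0,-0.45,0,0,1],
  ],
)

```text
clock: 16.12
tool_pos: [0.4619, 0.3233, 0.3791]
tcp_rot: [-89.8, 0.1, -90.0]
contact_force: [-0.2, 0.1, -0.4]
gripper_width: 0.0852
```

>>> move_arm(
  targets=[
    [0.589,0,-0.028,0,1],
    [0.589,0,-0.028,0,1],
    [0.589,0,-0.028,0,1],
    [0.589,0,-0.028,0,1],
    [0.589,0,-0.028,0,1],
  ],
)

```text
clock: 16.53
tool_pos: [0.4534, 0.1722, 0.3758]
tcp_rot: [-90.1, -0.1, -90.2]
contact_force: [0.5, 0.0, 0.6]
gripper_width: 0.0851
```

>>> move_arm(
  targets=[
    [0.589,0,0,0,1],
    [0.589,0,0,0,1],
    [0.589,0,0,0,1],
    [0.589,0,0,0,1],
    [0.589,0.1,0,0,1],
    [0.589,0.1,0,0,1],
    [0.589,0.1,0,0,1],
  ],
)

```text
clock: 17.12
tool_pos: [0.4539, 0.0286, 0.3506]
tcp_rot: [-90.2, -0.0, -90.0]
contact_force: [0.0, -0.6, 0.1]
gripper_width: 0.0852
```

>>> move_arm(
  targets=[
    [0,0.15,0,0,1],
    [0,0.26,0,0,1],
    [0,0.31,0,0,1],
    [0,0.31,0,0,1],
    [0,0.31,0,0,1],
  ],
)

```text
clock: 17.53
tool_pos: [0.4546, 0.0294, 0.2747]
tcp_rot: [-90.1, -0.0, -89.9]
contact_force: [1.0, 0.1, -0.5]
gripper_width: 0.0852
```

>>> move_arm(
  targets=[
    [0,0,0,0,-1],
    [0,0,0,0,-1],
    [0,0,0,0,-1],
    [0,0,0,0,-1],
    [0,0,0,0,-1],
    [0,0,0,0,-1],
    [0,0,0,0,-1],
    [0,0,0,0,-1],
    [0,0,0,0,-1],
    [0,0,0,0,-1],
  ],
)

```text
clock: 18.37
tool_pos: [0.4545, 0.0285, 0.2752]
tcp_rot: [-89.9, 0.0, -90.0]
contact_force: [-2.0, 0.2, 5.8]
gripper_width: 0.0243
```

>>> move_arm(
  targets=[
    [0,-0.1,0,0,-1],
    [0,-0.25,0,0,-1],
    [0,-0.4,0,0,-1],
    [0,-0.55,0,0,-1],
    [0,-0.64,0,0,-1],
    [0,-0.64,0,0,-1],
    [0,-0.64,0,0,-1],
  ],
)

```text
clock: 18.95
tool_pos: [0.4546, 0.0285, 0.4353]
tcp_rot: [-89.9, 0.0, -90.0]
contact_force: [0.6, 0.1, -3.0]
gripper_width: 0.0241
```

>>> move_arm(
  targets=[
    [-0.947,0,0.01,0,-1],
    [-0.947,0,0.01,0,-1],
    [-0.947,0,0.01,0,-1],
    [-0.947,0,0.01,0,-1],
    [-0.947,0,0.01,0,-1],
    [-0.947,0,0.01,0,-1],
    [-0.947,0.15,0.01,0,-1],
    [-0.947,0.25,0.01,0,-1],
    [-0.947,0.3,0.01,0,-1],
    [-0.947,0.3,0.01,0,-1],
    [-0.947,0.3,0.01,0,-1],
    [-0.947,0.3,0.01,0,-1],
  ],
)

```text
clock: 19.95
tool_pos: [0.4571, 0.2652, 0.3596]
tcp_rot: [-90.0, -0.0, -90.0]
contact_force: [0.1, -0.1, -1.1]
gripper_width: 0.0247
```

>>> move_arm(
  targets=[
    [0,0.06,0,0,-1],
    [0,0.1,0,0,-1],
    [0,0.14,0,0,-1],
    [0,0.18,0,0,-1],
    [0,0.2,0,0,-1],
    [0,0.2,0,0,-1],
  ],
)

```text
clock: 20.45
tool_pos: [0.4567, 0.2651, 0.3082]
tcp_rot: [-90.1, -0.1, -90.0]
contact_force: [-0.2, -0.4, -2.4]
gripper_width: 0.0244
```

>>> move_arm(
  targets=[
    [0,0.04,0,0,-1],
    [0,0.08,0,0,-1],
    [0,0.11,0,0,-1],
    [0,0.13,0,0,-1],
    [0,0.13,0,0,-1],
    [0,0.13,0,0,-1],
  ],
)

```text
clock: 20.95
tool_pos: [0.4568, 0.2653, 0.2766]
tcp_rot: [-90.0, -0.0, -90.0]
contact_force: [-0.1, 0.7, -2.4]
gripper_width: 0.0242
```

>>> move_arm(
  targets=[
    [0,0.004,0,0,-1],
    [0,0.008,0,0,-1],
    [0,0.011,0,0,-1],
    [0,0.011,0,0,-1],
  ],
)

```text
clock: 21.28
tool_pos: [0.457, 0.2655, 0.2752]
tcp_rot: [-90.0, 0.1, -90.0]
contact_force: [-2.8, 1.4, 7.6]
gripper_width: 0.0244
```

Contact shows 7.6 N up, so the taper is seated. Next I release and go for the chuck at (0.4545, 0.0865).

>>> move_arm(
  targets=[
    [0,0,0,0,1],
    [0,0,0,0,1],
    [0,0,0,0,1],
    [0,0,0,0,1],
    [0,0,0,0,1],
    [0,0,0,0,1],
    [0,0,0,0,1],
    [0,0,0,0,1],
  ],
)

```text
clock: 21.95
tool_pos: [0.457, 0.2653, 0.2741]
tcp_rot: [-90.0, -0.0, -90.0]
contact_force: [0.2, -0.2, 0.1]
gripper_width: 0.0853
```

>>> move_arm(
  targets=[
    [0,-0.15,0,0,0.5],
    [0,-0.35,0,0,0.5],
    [0,-0.42,0,0,0.5],
    [0.714,-0.42,-0.008,0,0.5],
    [0.714,-0.42,-0.008,0,0.5],
    [0.714,-0.42,-0.008,0,0.5],
    [0.714,-0.42,-0.008,0,0.5],
    [0.714,-0.42,-0.008,0,0.5],
    [0.714,-0.3,-0.008,0,0.5],
    [0.714,-0.3,-0.008,0,0.5],
    [0.714,-0.3,-0.008,0,0.5],
  ],
)

```text
clock: 22.87
tool_pos: [0.4545, 0.0867, 0.3487]
tcp_rot: [-90.1, -0.0, -90.0]
contact_force: [-0.4, 0.2, 0.6]
gripper_width: 0.0637
```

>>> move_arm(
  targets=[
    [0,0.1,0,0,0.5],
    [0,0.18,0,0,0.5],
    [0,0.25,0,0,0.5],
    [0,0.31,0,0,0.5],
    [0,0.31,0,0,0.5],
    [0,0.31,0,0,0.5],
  ],
)

```text
clock: 23.37
tool_pos: [0.4552, 0.0876, 0.2722]
tcp_rot: [-90.0, -0.0, -89.9]
contact_force: [-0.3, 0.8, 0.4]
gripper_width: 0.0644
```

>>> move_arm(
  targets=[
    [0,0,0,0,-1],
    [0,0,0,0,-1],
    [0,0,0,0,-1],
    [0,0,0,0,-1],
    [0,0,0,0,-1],
    [0,0,0,0,-1],
    [0,0,0,0,-1],
    [0,0,0,0,-1],
  ],
)

```text
clock: 24.03
tool_pos: [0.4554, 0.0871, 0.2733]
tcp_rot: [-89.9, 0.1, -90.0]
contact_force: [-1.5, 1.5, 7.0]
gripper_width: 0.0385
```

>>> move_arm(
  targets=[
    [0,-0.1,0,0,-1],
    [0,-0.25,0,0,-1],
    [0,-0.4,0,0,-1],
    [0,-0.55,0,0,-1],
    [0,-0.64,0,0,-1],
    [0,-0.64,0,0,-1],
    [0,-0.64,0,0,-1],
  ],
)

```text
clock: 24.62
tool_pos: [0.455, 0.0869, 0.4328]
tcp_rot: [-89.8, 0.0, -90.0]
contact_force: [0.2, -0.4, -4.5]
gripper_width: 0.0379
```

>>> move_arm(
  targets=[
    [-0.484,0,-0.011,0,-1],
    [-0.484,0,-0.011,0,-1],
    [-0.484,0,-0.011,0,-1],
    [-0.484,0,-0.011,0,-1],
    [-0.484,0.15,-0.011,0,-1],
    [-0.484,0.25,-0.011,0,-1],
    [-0.484,0.3,-0.011,0,-1],
    [-0.484,0.3,-0.011,0,-1],
    [-0.484,0.3,-0.011,0,-1],
    [-0.484,0.3,-0.011,0,-1],
  ],
)

```text
clock: 25.45
tool_pos: [0.4524, 0.2078, 0.3569]
tcp_rot: [-90.0, -0.0, -90.0]
contact_force: [0.7, 0.8, -3.5]
gripper_width: 0.0381
```

>>> move_arm(
  targets=[
    [0,0.06,0,0,-1],
    [0,0.1,0,0,-1],
    [0,0.14,0,0,-1],
    [0,0.18,0,0,-1],
    [0,0.2,0,0,-1],
    [0,0.2,0,0,-1],
  ],
)

```text
clock: 25.95
tool_pos: [0.4519, 0.2076, 0.3055]
tcp_rot: [-90.1, -0.1, -90.0]
contact_force: [-0.2, -0.4, -3.6]
gripper_width: 0.0382
```

>>> move_arm(
  targets=[
    [0,0.04,0,0,-1],
    [0,0.08,0,0,-1],
    [0,0.11,0,0,-1],
    [0,0.13,0,0,-1],
    [0,0.13,0,0,-1],
    [0,0.13,0,0,-1],
  ],
)

```text
clock: 26.45
tool_pos: [0.452, 0.2079, 0.2737]
tcp_rot: [-90.1, 0.0, -90.0]
contact_force: [-1.4, 2.1, -5.9]
gripper_width: 0.0381
```

>>> move_arm(
  targets=[
    [0,0.003,0,0,-1],
    [0,0.006,0,0,-1],
    [0,0.009,0,0,-1],
    [0,0.009,0,0,-1],
  ],
)

```text
clock: 26.78
tool_pos: [0.4518, 0.2079, 0.2733]
tcp_rot: [-90.0, 0.1, -90.0]
contact_force: [-9.4, 1.4, 15.2]
gripper_width: 0.0386
```

Firm contact at 15 N. I'll release, lift clear and check.

>>> move_arm(
  targets=[
    [0,0,0,0,1],
    [0,0,0,0,1],
    [0,0,0,0,1],
    [0,0,0,0,1],
    [0,0,0,0,1],
    [0,0,0,0,1],
    [0,0,0,0,1],
    [0,0,0,0,1],
  ],
)

```text
clock: 27.45
tool_pos: [0.4523, 0.2078, 0.2719]
tcp_rot: [-90.0, -0.0, -90.0]
contact_force: [0.2, 0.1, 0.2]
gripper_width: 0.085
```

>>> move_arm(
  targets=[
    [0,-0.15,0,0,1],
    [0,-0.35,0,0,1],
    [0,-0.5,0,0,1],
    [0.9,-0.5,0,0,1],
    [0.9,-0.5,0,0,1],
    [0.9,-0.5,0,0,1],
    [0.9,-0.5,0,0,1],
    [0.9,-0.5,0,0,1],
    [0.9,-0.5,0,0,1],
    [0.9,-0.5,0,0,1],
    [0.9,-0.5,0,0,1],
  ],
)

```text
clock: 28.37
tool_pos: [0.4521, -0.0181, 0.397]
tcp_rot: [-90.0, 0.0, -90.2]
contact_force: [0.8, 0.2, 0.4]
gripper_width: 0.0855
```

```bash
python3 - <<'E'
from h import *
import cv2
f=lambda i,x,y,w,h,k:cv2.resize(i[y:y+h,x:x+w],None,fx=k,fy=k,interpolation=cv2.INTER_CUBIC)
b=vision.read_camera("side")["img"]; t=vision.read_camera("top")["img"]
cv2.imwrite("pics/a5.png",np.vstack([f(b,330,205,160,65,5),f(t,150,215,160,55,5)]))
for x,y,h in zip((.4665,.4618,.457,.4523),(.3815,.3237,.266,.208),(.069,.067,.055,.064)):
    p=np.array([x,y,.086+h]);a=(proj("side",p)-[330,205]+.5)*5;c=(proj("top",p)-[150,215]+.5)*5+[0,325];print(a,c)
E
```

```text
[709.4304  78.7274] [123.6977 461.8486]
[529.3212  86.816 ] [284.5408 470.757 ]
[345.4564 110.312 ] [447.9763 481.6725]
[169.0785 101.1734] [604.28   488.5583]
```

View pics/a5.png

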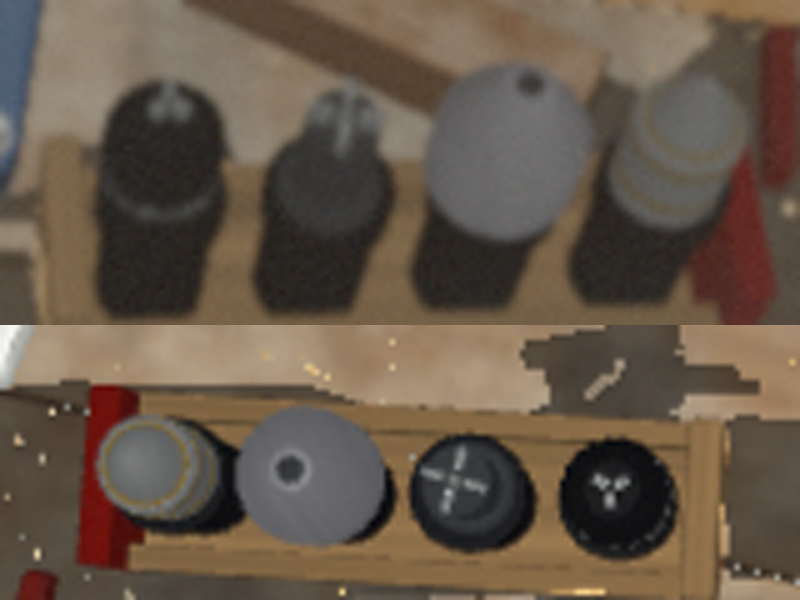

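All four tools are in the rack in order: live, bull, spur, chuck from the red end. The bull, spur and chuck tips are within about 1 px of their seated predictions (side: bull 530,82; spur 345,112; chuck 168,103).

```bash
python3 -c "
from plant import bot
print(bot.finish_job())"
```

```text
the job is handed in; nothing more can be done
None
```

All four tools are in the bench rack in the carrier's order. From the rack's red end they are: live centre, bull-nose centre, spur centre, drill chuck. I handed the job in at about 28 s, with the gripper open and well clear.

**Seating heights:** Each tool was lowered to the same gripper height at which it had stood seated in the carrier, to within about 1 mm.

**Contact forces:** At the end of lowering, the spur centre pushed back with about 8 N and the chuck with about 15 N, both well below the limits. The live centre showed only light contact. The bull-nose centre's last reading before release showed no contact, about half a millimetre above its seated height. I then lowered it about 2 mm further and released it without a separate reading.

**Final pictures:** In both views the bull, spur and chuck tips were within about 1 px (2 mm) of where they should be when fully home, and this offset matches the camera calibration error. The live centre's tip was too blurred to measure; it only looked upright and seated. No check failed or disagreed.

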